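Sweep the tested slices into the collecting tray

TASK

The three round steel slices on the bench plate have been hardness-tested: with the fingertips, sweep them along the plate and over its edge into the plain empty collecting tray that stands against it. Only slide them, do not pick any of them up, and leave the square pieces and the V-anvil on the plate as they stand.

Things in the scene. Friction and masses are not known exactly. Their poses are not given: they have to be found in the camera images.
- plate: dark steel bench plate, fixed, 320 mm along its own x, 360 mm along its own y, top face level and 45 mm above the bench. Origin: under its centre at bench height. Its y axis points from one tray to the other (which tray is at which end differs)
- catch_tray: collecting tray: plain undivided aluminium tray, empty, black rubber floor, fixed against the plate's +y or -y end, axes parallel to the plate's. 206 mm in x, 140 in y, 40 high: rim 5 mm below the plate top; walls and floor 3 mm; small tabs at its x ends. Its centre lies 250 mm from the plate's centre along y, up to 25 mm off it in x. Origin: centre of its underside
- stock_tray: tray of the same outer size at the other end of the plate, divided into six compartments, with square untested pieces in it (nothing higher than 40 mm); not used. Origin: centre of its underside
- slice1: tested piece: flat round slice sawn from bright steel bar, 36 mm diameter, 12 mm thick, about 0.1 kg, a row of three tiny indentations on its upper face, lying flat and loose on the plate; origin: its middle, 6 mm above the plate top at the start
- slice2: tested piece: flat round slice sawn from bright steel bar, 36 mm diameter, 12 mm thick, about 0.1 kg, a row of three tiny indentations on its upper face, lying flat and loose on the plate; origin: its middle, 6 mm above the plate top at the start
- slice3: tested piece: flat round slice sawn from bright steel bar, 36 mm diameter, 12 mm thick, about 0.1 kg, a row of three tiny indentations on its upper face, lying flat and loose on the plate; origin: its middle, 6 mm above the plate top at the start
- coupon_a: untested piece: bright steel square, 28 x 28 x 14 mm, loose on the plate; stays where it is. Origin: centre of its underside; may stand between a slice and the tray
- coupon_b: untested piece: bright steel square, 28 x 28 x 14 mm, loose on the plate; stays where it is. Origin: centre of its underside; stands near one of the plate's x edges
- v_anvil: small bright steel V-anvil: block 30 mm (x) by 40 mm (y), 28 mm high, V groove along the top, loose near the other x edge of the plate; stays where it is. Origin: centre of its underside
Not all that is in view belongs to the job. What is shaped like the slice3 but red is not meant.

How it is judged:
By the outcome, as a careful person would: the job done as asked, in the order asked, and still so for the second after the job is handed in, with the robot touching nothing.
It also fails if it takes over 58 s, if anything falls off the work surface, if the arm or the gripper's body presses on something with over 40 N, if the wrist force passes 120 N, or if a joint passes its speed limit or range.

ROBOT

A 7-joint arm with a two-finger parallel gripper is mounted at the origin on the work surface. World frame = base frame: x ahead of the robot, y to its left, z up, the work surface at z = 0. Lengths are in mm, angles in degrees, forces in N, time in s.
With the tool pointing down it reaches from about 425 to 925 mm from the base axis. Payload 6.8 kg.
Tool frame: the origin (TCP) lies between the finger pads; the fingertips stand 17 mm ahead of it and the grasp point (between the pads) lies 2 mm behind it; z points along the fingers, y is the line along which they close (so a half turn about z gives the same grasp; the last joint's range is limited). The gripper opens to 85 mm and grips with 20 to 120 N. Pads are 22 mm wide; open, the fingers measure 114 mm over their backs; the gripper's body (76 mm by 85 mm) begins 54 mm behind the grasp point. The pads swing forward as they close: fully open they stand 13 mm farther back than shut.
Start: joints at [-69.907, 27.33, 1.283, 89.118, -0.659, 63.558, -4.761], TCP at [298.938, 605.213, 248.308] pointing down, gripper open.
Joint ranges: [-169.35, 169.35], [-19.33, 120.38], [-80.79, 83.38], [13.8, 139.57], [-78.32, 258.32], [9.67, 109.79], [-169.56, 169.56]. Speed limits (degrees/s): [136.94, 136.94, 180, 180, 180, 180, 180].

INTERFACE

Orientations are given as a 3x3 rotation matrix whose columns are the frame's x, y, z axes.
In Python, from rig import manip gives the robot as it stands. The module is installed in compiled form; this text tells all that it offers.
- The arm moves only by the tool carry_out, never from a script. Its argument "rows" is a list of rows, each an object with "fingers": the closure, from -1 (fully open) to 1 (shut); "xyz": the shift along the tool's x, y, z in m, a list of three; "roll": the turn about the tool's z in degrees. A call has 1 to 10 rows; each row is the pose to reach, as a shift and turn from the pose commanded when the call began, along the tool's axes at that moment; what a row does not reach only later rows make up. A row lasts 1/12 s, in which the tool goes at most 41.7 mm and 7.16 degrees, less where a joint would pass 70% of its speed; a pose out of reach is approached as far as the arm can. A call with a gripper value outside its range is refused whole. The fingers move at their own pace and stop on an object; "squeeze" is the grip in N (left out, the last holds). Time passes only in rows, so rows that repeat a pose let the fingers close. It gives the time, the measured TCP pose, the force, the opening and the grip force at its end, in the units of the state.
- manip.sense(): the state, without advancing time (a new reading comes with each control period).
- manip.capture(name): name is "side" or "top"; returns (picture, depth): 480x640x3 uint8, blue, green, red; 480x640 float32, mm along the optical axis (not along the pixel's ray), 0 where there is no reading.
- manip.camera_info(name): a dict with "fx", "fy", "cx", "cy" (pixels), "R" (3x3) and "t" (3): a world point X has camera coordinates R X + t. Camera axes: x right, y down, z forward; pixel columns grow to the right and rows downward; lengths in mm; the calibration is good to about 2 mm. A picture is of the moment at which its call begins. camera_info takes no time and is no camera call.
- manip.sign_off(): hands the job in; it is judged then, once.
The state is a dict: "time_s": time; "qpos": joint angles; "qd": joint speeds; "joint_torque": joint torques, N m; "eef_pos": TCP position; "tool_rot": TCP orientation; "contact_force": force on the tool from outside, world axes, zero at the start; "ft_torque": the same for the moment, N m; "finger_gap": opening from 0.0 (shut) to 1.0 (fully open); "grip_force": force on a finger pad.
Only numpy, scipy, OpenCV 4.12 (cv2) and the standard library are available. Lean on these libraries where they do the work, as an engineer would, in place of code of your own. Each camera call takes 0.05 s, during which the arm holds its last target. There are 200 camera calls.

## Working session

There is one attempt and no reset: what is moved stays moved. The work goes in short steps, Python scripts to look and compute and a tool call to move; the robot and the scene stay as the last step left them, time stands still between calls to the robot, and variables do not carry over. Pictures are saved under pics/ and viewed, at most 10 in all, crops included, and the job is handed in when it is done.

Besides the shell and the picture viewer there is one more tool, called after "Call:" as name(argument=value, ...) on one line, values as JSON. carry_out: Moves the arm, as the interface text tells. Its arguments: {"type":"object","properties":{"rows":{"type":"array","items":{"type":"object","properties":{"fingers":{"type":"number"},"xyz":{"type":"array","items":{"type":"number"}},"roll":{"type":"number"}}}},"squeeze":{"type":"number"}},"required":["rows"]}

```bash
mkdir -p pics; cat > h.py <<'E'
import numpy as np,cv2
from rig import manip
def cap(n,f=None):
    p,d=manip.capture(n)
    if f: cv2.imwrite('pics/'+f,p)
    return p,d
def world(n,d):
    c=manip.camera_info(n);v,u=np.mgrid[0:480,0:640]
    P=np.stack([(u-c['cx'])/c['fx']*d,(v-c['cy'])/c['fy']*d,d],-1)
    return (P-np.array(c['t']))@np.array(c['R'])  # R^T (P-t)
E
python3 - <<'E'
from h import *
s=manip.sense();print(s)
for n in('top','side'):
    p,d=cap(n,n+'0.png');np.savez(''+n+'0.npz',p=p,d=d);print(manip.camera_info(n))
E
```

```text
{'time_s': 0.0, 'qpos': array([-69.90578113,  27.37789102,   1.27900026,  89.17818557,
        -0.65968811,  63.55914304,  -4.76270836]), 'qd': array([-0.03414911,  0.01723177, -0.05839227, -0.0749959 , -0.02804338,
       -0.04652518,  0.02661697]), 'joint_torque': array([ 8.91400396e-04, -5.96455944e+01,  1.60799704e+00, -2.81196356e+01,
        1.23027698e-02,  9.35557997e-03, -7.02034527e-05]), 'eef_pos': array([298.69199403, 604.6809576 , 247.30177214]), 'tool_rot': array([[-8.96582558e-01,  4.42876047e-01, -7.23404324e-04],
       [ 4.42876621e-01,  8.96580880e-01, -1.73873671e-03],
       [-1.21454356e-04, -1.87929987e-03, -9.99998227e-01]]), 'contact_force': array([ 0.07393229, -0.96916049,  0.08666949]), 'ft_torque': array([0.01912787, 0.00225938, 0.04498312]), 'grip_force': 0.0, 'finger_gap': 0.9987930288776301}
{'fx': 486.5332781044863, 'fy': 486.5332781044863, 'cx': 326.64205835201966, 'cy': 235.10907340485335, 'R': array([[ 0.0141726 , -0.99953498, -0.02699944],
       [-0.98322828, -0.00902099, -0.18215591],
       [ 0.18182764,  0.02912823, -0.9828989 ]]), 't': array([ 29.64032274, 591.16661998, 748.62547445])}
{'fx': 580.1063446390215, 'fy': 580.1063446390215, 'cx': 318.1891536089045, 'cy': 243.45854885489837, 'R': array([[ 0.96563233, -0.25988334,  0.00385518],
       [-0.16540963, -0.62590824, -0.76215388],
       [ 0.20048408,  0.73532274, -0.64738443]]), 't': array([-591.33278298,  146.48336261,  855.16637867])}
```

View pics/top0.png

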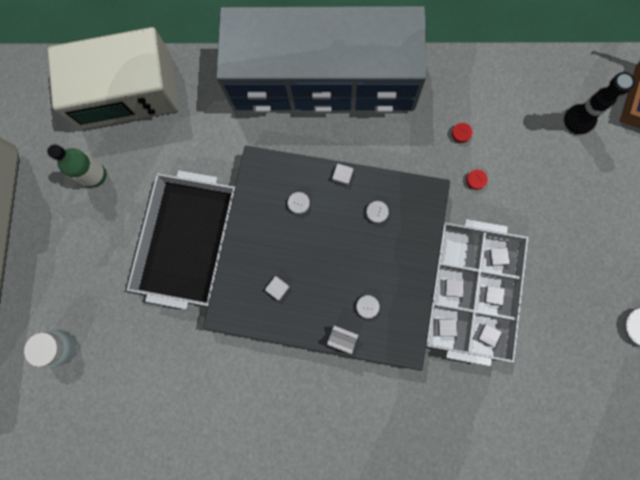

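View pics/side0.png

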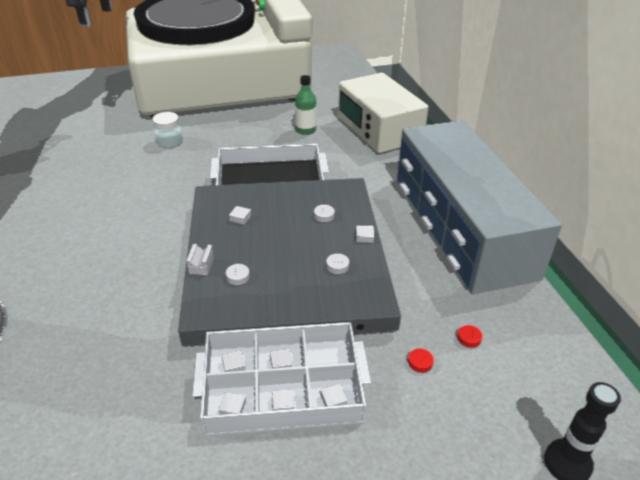

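Top view: the slices, which are round and bright with three dots, are at (298,203), (377,212) and (368,307). The empty black-floored tray is at left, around (182,240).
Possible confusions are the red discs at (461,133) and (477,180), the square coupons at (343,174) and (277,288), the anvil at (343,340), the jar lids at (41,350) and (638,327), and the divided tray at (478,292). I choose the three bright round pieces and will check them in a crop.

```bash
cat > meas.py <<'E'
from h import *
def blobs(p,d,name='top'):
    W=world(name,d); g=p.max(2)
    m=((g>110)&(W[...,2]>48)&(W[...,2]<85)&(p[...,2].astype(int)-p[...,0]<40)).astype(np.uint8)
    n,l,s,c=cv2.connectedComponentsWithStats(m)
    out=[]
    for i in range(1,n):
        if s[i,4]<120: continue
        q=W[l==i]; q2=q[q[:,2]>np.median(q[:,2])-3]
        r=cv2.minAreaRect(q2[:,:2].astype(np.float32))
        out.append((c[i].round(),s[i,4],np.median(q2[:,2]).round(1),np.round(q2[:,:2].mean(0),1),np.round(r[0],1),np.round(r[1],1),round(r[2],1)))
    return out
E
python3 - <<'E'
from meas import *
z=np.load('top0.npz');p,d=z['p'],z['d'];W=world('top',d)
for b in blobs(p,d):print(*b)
m=(abs(W[...,2]-45)<4)&(p.max(2)<110)
m=cv2.morphologyEx(m.astype(np.uint8),cv2.MORPH_OPEN,np.ones((5,5)))
n,l,s,c=cv2.connectedComponentsWithStats(m);i=1+s[1:,4].argmax()
q=W[l==i];r=cv2.minAreaRect(q[:,:2].astype(np.float32));print(r,cv2.boxPoints(r),np.median(q[:,2]))
t=(abs(W[...,2]-3)<6)&(p.max(2)<25);t[:,300:]=0
q=W[t];r=cv2.minAreaRect(q[:,:2].astype(np.float32));print('tray floor',r,cv2.boxPoints(r),np.median(q[:,2]))
z=np.load('side0.npz')
for b in blobs(z['p'],z['d'],'side'):print(*b)
cv2.imwrite('pics/crop0.png',cv2.resize(p[140:380,200:460],None,fx=2.5,fy=2.5,interpolation=cv2.INTER_CUBIC))
E
```

```text
[343. 174.] 274 60.2 [695.1  11.5] [695.5  11.6] [27.5 28. ] 72.4
[298. 202.] 352 58.1 [645.   84.9] [645.2  85.1] [33.3 33.8] 0.7
[377. 212.] 356 58.1 [630.8 -46.3] [630.8 -46.4] [33.3 33.2] 89.6
[277. 288.] 302 60.1 [502.2 115.8] [502.3 116. ] [27.9 27.6] 53.4
[367. 307.] 393 58.1 [474.7 -30.4] [474.9 -30.4] [33.3 33.6] 0.1
[342. 340.] 502 72.6 [422.7   9.5] [422.9   9.6] [39.5 29.9] 70.0
[ 42. 349.] 967 61.1 [399.9 490.3] [400.2 490.4] [51.8 52.9] 31.9
((563.3814697265625, 33.002532958984375), (360.0860595703125, 320.617431640625), 80.21284484863281) [[ 374.80063  -117.169495]
 [ 690.7518   -171.6708  ]
 [ 751.9623    183.17456 ]
 [ 436.01117   237.67587 ]] 46.06881825901714
tray floor ((588.8987426757812, 287.2861328125), (119.34249877929688, 193.1831817626953), 80.03547668457031) [[483.4388  245.22906]
 [673.7078  211.80096]
 [694.35864 329.3432 ]
 [504.08966 362.7713 ]] 5.15779376944719
[603.  21.] 1121 72.9 [1679.4  750.3] [1679.2  775.1] [ 19.1 367.9] 0.4
[219.  87.] 2515 74.9 [535.5 595. ] [549.8 600.1] [ 27.8 418.3] 89.8
[307. 108.] 229 67.9 [708.5 447.8] [707.1 453.1] [30.  48.8] 86.1
[398. 123.] 812 74.9 [878.2 327.4] [882.7 326.9] [ 37.5 123.7] 85.1
[166. 120.] 342 59.9 [400.7 488.1] [399.8 491.1] [50.1 53.9] 38.3
[324. 213.] 285 57.1 [645.4  83.1] [645.5  85. ] [36.9 34.9] 73.7
[240. 214.] 261 59.0 [503.1 114.5] [503.4 116. ] [31.7 29.9] 52.9
[365. 233.] 261 59.3 [695.5  10.2] [695.9  11.4] [30.9 26.8] 71.7
[516. 258.] 1202 74.6 [ 898.2 -120.1] [ 899.4 -120.1] [125.6   5.6] 0.6
[200. 259.] 612 69.1 [422.9   7.4] [424.   10.4] [45.3 31.3] 69.2
[338. 263.] 356 57.3 [630.9 -47.7] [630.8 -47.2] [37.4 33.1] 73.0
[238. 274.] 391 57.3 [475.3 -31.7] [475.7 -30.5] [35.7 36.3] 11.5
[581. 443.] 234 69.1 [ 807.6 -424.3] [ 810.3 -421.7] [17.2 34.3] 42.3
```

View pics/crop0.png

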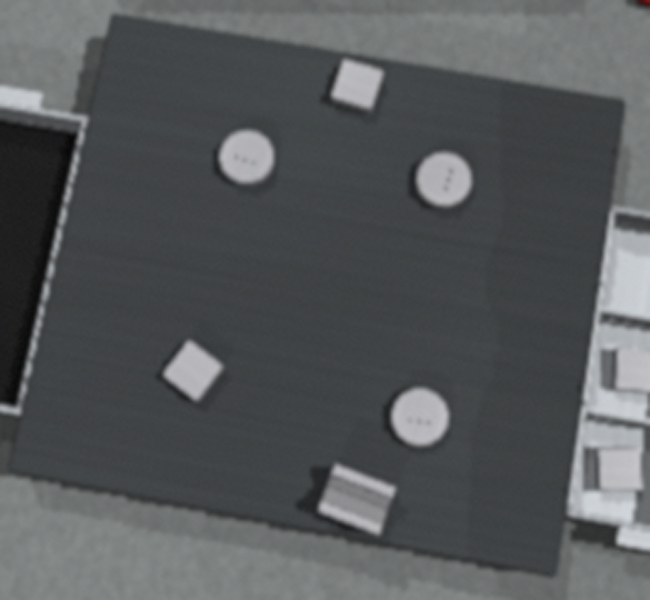

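The crop confirms three round bright slices with three dots each. They are at crop (246,157), (443,180) and (420,417), at world (645,85), (631,-47) and (475,-31). The two squares and the anvil are distinct from them. The plan is a half-open finger fork pushing each slice in a straight line, in the order near-tray slice, the one behind it, then the third past coupon_a.

Call:
carry_out(rows=[{"fingers":0.48,"xyz":[-0.035,-0.022,0],"roll":7},{"fingers":0.48,"xyz":[-0.07,-0.044,0],"roll":14},{"fingers":0.48,"xyz":[-0.105,-0.066,0],"roll":21},{"fingers":0.48,"xyz":[-0.14,-0.088,0],"roll":28},{"fingers":0.48,"xyz":[-0.175,-0.11,0],"roll":35},{"fingers":0.48,"xyz":[-0.21,-0.132,0],"roll":42},{"fingers":0.48,"xyz":[-0.245,-0.154,0],"roll":49},{"fingers":0.48,"xyz":[-0.28,-0.176,0],"roll":56},{"fingers":0.48,"xyz":[-0.315,-0.198,0],"roll":62},{"fingers":0.48,"xyz":[-0.35,-0.22,0],"roll":66}], squeeze=40)

```text
time_s: 0.93
eef_pos: [515.7, 251.0, 248.2]
tool_rot: [[0.045, 0.999, -0.0], [0.999, -0.045, -0.0], [-0.0, -0.0, -1.0]]
contact_force: [1.2, 0.9, 0.6]
finger_gap: 0.259
grip_force: 0.0
```

```bash
cat > go.py <<'E'
import sys
from h import *
# args: target x y z angle(of tool x, deg)
s=manip.sense();R=s['tool_rot'];p=s['eef_pos'];a=np.degrees(np.arctan2(R[1,0],R[0,0]))
print('t',round(s['time_s'],2),'tcp',p.round(1),'ang',a.round(1),'gap',round(s['finger_gap'],3),'F',s['contact_force'].round(1),'tilt',R[2].round(3))
if len(sys.argv)>1:
    x,y,z,b=map(float,sys.argv[1:5])
    print('shift mm',(R.T@(np.array([x,y,z])-p)).round(1),'roll',round((a-b+180)%360-180,1))
E
python3 go.py 644 42 120 88
```

```text
t 0.93 tcp [515.7 251.  248.2] ang 87.4 gap 0.259 F [1.2 0.9 0.6] tilt [-0. -0. -1.]
shift mm [-203.   137.6  128.1] roll -0.6
```

Call:
carry_out(rows=[{"fingers":0.48,"xyz":[-0.034,0.023,0],"roll":0},{"fingers":0.48,"xyz":[-0.068,0.046,0],"roll":0},{"fingers":0.48,"xyz":[-0.102,0.069,0.02],"roll":0},{"fingers":0.48,"xyz":[-0.136,0.092,0.05],"roll":0},{"fingers":0.48,"xyz":[-0.17,0.115,0.08],"roll":0},{"fingers":0.48,"xyz":[-0.195,0.132,0.11],"roll":0},{"fingers":0.48,"xyz":[-0.203,0.138,0.14],"roll":0},{"fingers":0.48,"xyz":[-0.203,0.138,0.16],"roll":0},{"fingers":0.48,"xyz":[-0.203,0.138,0.166],"roll":0},{"fingers":0.48,"xyz":[-0.203,0.138,0.17],"roll":0}])

```text
time_s: 1.77
eef_pos: [643.6, 44.4, 76.2]
tool_rot: [[0.041, 0.999, -0.004], [0.999, -0.041, -0.001], [-0.001, -0.004, -1.0]]
contact_force: [-0.8, 0.7, 0.3]
finger_gap: 0.263
grip_force: 0.0
```

```bash
python3 go.py 644 42 66 88; python3 - <<'E'
from h import *
p,d=cap('side');W=world('side',d)
cv2.imwrite('pics/s1.png',cv2.resize(p[120:320,180:430],None,fx=3,fy=3,interpolation=cv2.INTER_CUBIC))
m=(abs(W[...,0]-644)<60)&(abs(W[...,1]-42)<25)&(W[...,2]>60)
print(np.percentile(W[m][:,2],[0,1,5,20]) if m.any() else None)
E
```

```text
t 1.77 tcp [643.6  44.4  76.2] ang 87.7 gap 0.263 F [-0.8  0.7  0.3] tilt [-0.001 -0.004 -1.   ]
shift mm [-2.3  0.6 10.2] roll -0.3
[ 60.22796589  67.64324011  85.57773026 123.05016309]
```

View pics/s1.png

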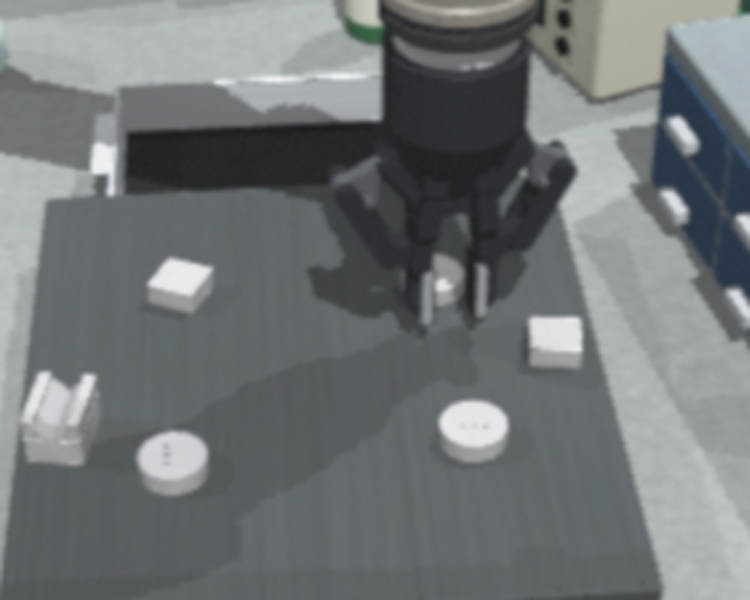

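The view shows the fork at crop (425–490, 310), just behind slice 1 at (442,285). I'll lower in small steps.

Call:
carry_out(rows=[{"fingers":0.48,"xyz":[0,0,0.003]},{"fingers":0.48,"xyz":[0,0,0.006]},{"fingers":0.48,"xyz":[0,0,0.008]},{"fingers":0.48,"xyz":[0,0,0.009]},{"fingers":0.48,"xyz":[0,0,0.01]},{"fingers":0.48,"xyz":[0,0,0.01]}])

```text
schema error: expected keys fingers, xyz, roll
```

Call:
carry_out(rows=[{"fingers":0.48,"xyz":[0,0,0.001]},{"fingers":0.48,"xyz":[0,0,0.002]},{"fingers":0.48,"xyz":[0,0,0.003]},{"fingers":0.48,"xyz":[0,0,0.003]}])

```text
schema error: expected keys fingers, xyz, roll
```

Call:
carry_out(rows=[{"fingers":0.48,"xyz":[0,0,0.003],"roll":0},{"fingers":0.48,"xyz":[0,0,0.006],"roll":0},{"fingers":0.48,"xyz":[0,0,0.008],"roll":0},{"fingers":0.48,"xyz":[0,0,0.009],"roll":0},{"fingers":0.48,"xyz":[0,0,0.009],"roll":0}])

```text
time_s: 2.23
eef_pos: [645.3, 45.1, 69.9]
tool_rot: [[0.039, 0.999, 0.001], [0.999, -0.039, 0.0], [0.0, 0.001, -1.0]]
contact_force: [-0.7, 0.9, -0.1]
finger_gap: 0.262
grip_force: 0.0
```

Call:
carry_out(rows=[{"fingers":0.48,"xyz":[0,0,0.001],"roll":0},{"fingers":0.48,"xyz":[0,0,0.002],"roll":0},{"fingers":0.48,"xyz":[0,0,0.002],"roll":0}])

```text
time_s: 2.48
eef_pos: [645.0, 44.6, 67.3]
tool_rot: [[0.04, 0.999, -0.0], [0.999, -0.04, 0.0], [0.0, -0.0, -1.0]]
contact_force: [-0.7, 0.1, -0.3]
finger_gap: 0.263
grip_force: 0.0
```

Call:
carry_out(rows=[{"fingers":0.48,"xyz":[0,0,0.001],"roll":0},{"fingers":0.48,"xyz":[0,0,0.002],"roll":0},{"fingers":0.48,"xyz":[0,0,0.002],"roll":0}])

```text
time_s: 2.73
eef_pos: [644.9, 44.6, 65.0]
tool_rot: [[0.04, 0.999, -0.0], [0.999, -0.04, -0.0], [-0.0, -0.0, -1.0]]
contact_force: [-0.3, 0.3, -0.4]
finger_gap: 0.26
grip_force: 0.0
```

Call:
carry_out(rows=[{"fingers":0.48,"xyz":[0,0,0.001],"roll":0},{"fingers":0.48,"xyz":[0,0,0.001],"roll":0},{"fingers":0.48,"xyz":[0,0,0.001],"roll":0}])

```text
time_s: 2.98
eef_pos: [645.0, 44.6, 64.2]
tool_rot: [[0.04, 0.999, -0.0], [0.999, -0.04, 0.0], [-0.0, -0.0, -1.0]]
contact_force: [-1.0, -0.5, 0.6]
finger_gap: 0.262
grip_force: 0.0
```

Call:
carry_out(rows=[{"fingers":0.48,"xyz":[0.006,0,0],"roll":0},{"fingers":0.48,"xyz":[0.012,0,0],"roll":0},{"fingers":0.48,"xyz":[0.018,0,0],"roll":0},{"fingers":0.48,"xyz":[0.024,0,0],"roll":0},{"fingers":0.48,"xyz":[0.032,0,0],"roll":0},{"fingers":0.48,"xyz":[0.04,0,0],"roll":0},{"fingers":0.48,"xyz":[0.048,0,0],"roll":0},{"fingers":0.48,"xyz":[0.056,0,0],"roll":0},{"fingers":0.48,"xyz":[0.064,0,0],"roll":0},{"fingers":0.48,"xyz":[0.07,0,0],"roll":0}])

```text
time_s: 3.82
eef_pos: [647.9, 116.0, 64.3]
tool_rot: [[0.039, 0.999, -0.0], [0.999, -0.039, 0.0], [0.0, -0.0, -1.0]]
contact_force: [0.1, -1.3, 0.3]
finger_gap: 0.26
grip_force: 0.4
```

```bash
python3 go.py 645 196 64 88; python3 - <<'E'
from h import *
from meas import blobs
p,d=cap('top','t2.png')
for b in blobs(p,d):print(*b[:4])
p,d=cap('side')
cv2.imwrite('pics/s2.png',cv2.resize(p[120:320,180:430],None,fx=3,fy=3,interpolation=cv2.INTER_CUBIC))
E
```

```text
t 3.82 tcp [647.9 116.   64.3] ang 87.8 gap 0.26 F [ 0.1 -1.3  0.3] tilt [ 0. -0. -1.]
shift mm [79.8 -6.   0.3] roll -0.2
[ 90. 169.] 131 59.1 [701.9 444.5]
[343. 174.] 269 60.2 [695.   11.4]
[377. 212.] 356 58.1 [630.4 -46.3]
[277. 288.] 303 60.0 [502.2 115.7]
[368. 307.] 384 58.0 [474.6 -30.4]
[342. 340.] 480 72.6 [422.8   9.4]
```

View pics/s2.png

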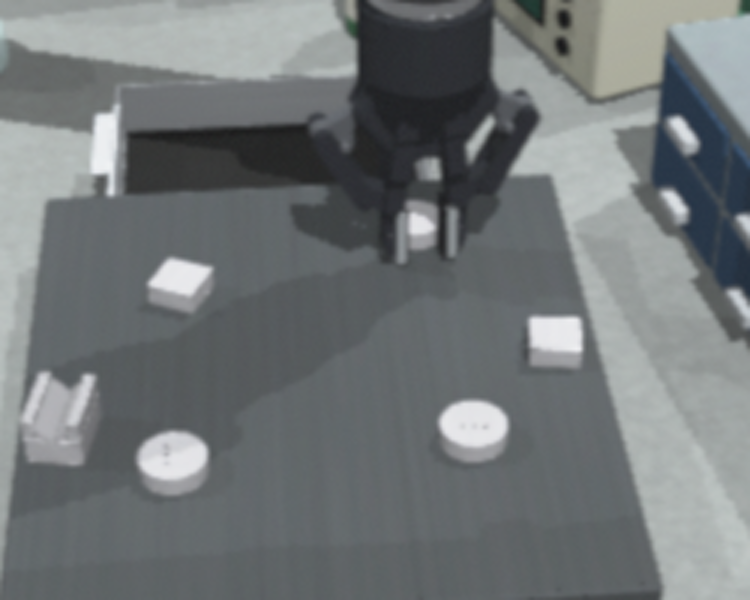

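Slice 1 sits in the fork at crop (420,225). Nothing else has moved. I'll continue with a slight inward drift.

Call:
carry_out(rows=[{"fingers":0.48,"xyz":[0.007,-0.002,0],"roll":0},{"fingers":0.48,"xyz":[0.015,-0.005,0],"roll":0},{"fingers":0.48,"xyz":[0.023,-0.008,0],"roll":0},{"fingers":0.48,"xyz":[0.031,-0.011,0],"roll":0},{"fingers":0.48,"xyz":[0.039,-0.013,0],"roll":0},{"fingers":0.48,"xyz":[0.047,-0.014,0],"roll":0},{"fingers":0.48,"xyz":[0.055,-0.015,0],"roll":0},{"fingers":0.48,"xyz":[0.063,-0.015,0],"roll":0},{"fingers":0.48,"xyz":[0.071,-0.015,0],"roll":0},{"fingers":0.48,"xyz":[0.082,-0.015,0],"roll":0}])

```text
time_s: 4.75
eef_pos: [636.4, 197.3, 64.4]
tool_rot: [[0.041, 0.999, 0.0], [0.999, -0.041, -0.0], [-0.0, 0.0, -1.0]]
contact_force: [0.5, -0.2, 0.0]
finger_gap: 0.261
grip_force: 0.0
```

Call:
carry_out(rows=[{"fingers":0.48,"xyz":[0.004,0,0],"roll":0},{"fingers":0.48,"xyz":[0.004,0,0],"roll":0},{"fingers":0.48,"xyz":[0.0,0,-0.02],"roll":0},{"fingers":0.48,"xyz":[-0.01,0,-0.05],"roll":0},{"fingers":0.48,"xyz":[-0.04,0,-0.06],"roll":0},{"fingers":0.48,"xyz":[-0.075,0,-0.06],"roll":0},{"fingers":0.48,"xyz":[-0.11,0,-0.06],"roll":-3},{"fingers":0.48,"xyz":[-0.145,0,-0.06],"roll":-6},{"fingers":0.48,"xyz":[-0.18,0,-0.06],"roll":-9},{"fingers":0.48,"xyz":[-0.18,0,-0.06],"roll":-12}])

```text
time_s: 5.58
eef_pos: [628.1, 6.1, 124.9]
tool_rot: [[-0.16, 0.987, 0.0], [0.987, 0.16, -0.006], [-0.006, -0.001, -1.0]]
contact_force: [0.2, -2.0, 0.5]
finger_gap: 0.263
grip_force: 0.0
```

```bash
python3 go.py 639 -87 95 100.5; python3 - <<'E'
from h import *
from meas import blobs
p,d=cap('top','t3.png')
for b in blobs(p,d):print(*b[:4])
cv2.imwrite('pics/t3c.png',cv2.resize(p[140:380,100:460],None,fx=2,fy=2,interpolation=cv2.INTER_CUBIC))
E
```

```text
t 5.58 tcp [628.1   6.1 124.9] ang 99.2 gap 0.263 F [ 0.2 -2.   0.5] tilt [-0.006 -0.001 -1.   ]
shift mm [-93.5  -4.1  30.4] roll -1.3
[ 41. 349.] 925 61.0 [399.9 490.3]
```

View pics/t3c.png

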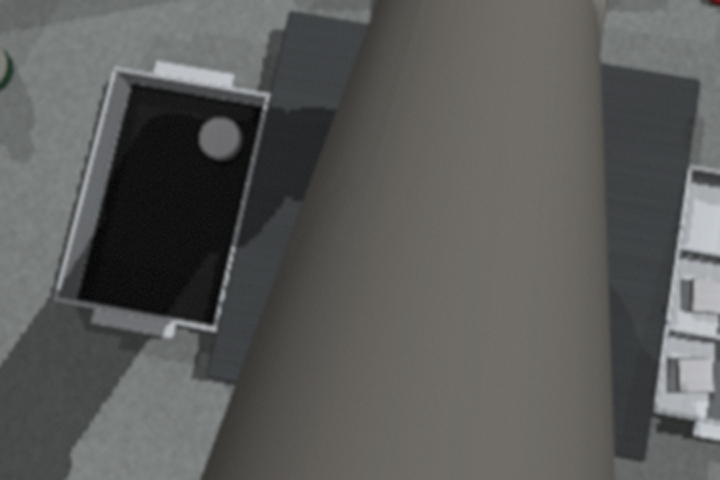

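Slice 1 lies flat in the tray at crop (220,138). Now slice 2.

Call:
carry_out(rows=[{"fingers":0.48,"xyz":[-0.035,-0.002,0],"roll":-1},{"fingers":0.48,"xyz":[-0.07,-0.004,0],"roll":-1},{"fingers":0.48,"xyz":[-0.092,-0.005,0],"roll":-1},{"fingers":0.48,"xyz":[-0.093,-0.005,0.01],"roll":-1},{"fingers":0.48,"xyz":[-0.093,-0.005,0.025],"roll":-1},{"fingers":0.48,"xyz":[-0.093,-0.005,0.04],"roll":-1},{"fingers":0.48,"xyz":[-0.093,-0.005,0.045],"roll":-1},{"fingers":0.48,"xyz":[-0.093,-0.005,0.05],"roll":-1},{"fingers":0.48,"xyz":[-0.093,-0.005,0.05],"roll":-1}])

```text
time_s: 6.38
eef_pos: [639.4, -74.4, 73.4]
tool_rot: [[-0.186, 0.982, -0.001], [0.982, 0.186, 0.0], [0.001, -0.001, -1.0]]
contact_force: [0.5, -0.3, 0.6]
finger_gap: 0.263
grip_force: 0.0
```

```bash
python3 go.py 639 -87 64.2 100.5
```

```text
t 6.38 tcp [639.4 -74.4  73.4] ang 100.7 gap 0.263 F [ 0.5 -0.3  0.6] tilt [ 0.001 -0.001 -1.   ]
shift mm [-12.3  -2.7   9.2] roll 0.2
```

Call:
carry_out(rows=[{"fingers":0.48,"xyz":[-0.01,-0.001,-0.003],"roll":0},{"fingers":0.48,"xyz":[-0.013,-0.003,0],"roll":0},{"fingers":0.48,"xyz":[-0.013,-0.003,0.004],"roll":0},{"fingers":0.48,"xyz":[-0.013,-0.003,0.007],"roll":0},{"fingers":0.48,"xyz":[-0.013,-0.003,0.009],"roll":0},{"fingers":0.48,"xyz":[-0.013,-0.003,0.009],"roll":0},{"fingers":0.48,"xyz":[-0.013,-0.003,0.009],"roll":0}])

```text
time_s: 6.97
eef_pos: [639.1, -88.3, 65.1]
tool_rot: [[-0.186, 0.983, -0.0], [0.983, 0.186, 0.0], [0.0, -0.0, -1.0]]
contact_force: [-0.2, 0.2, -0.1]
finger_gap: 0.26
grip_force: 0.0
```

```bash
python3 go.py 639 -87 64.2 100.5
```

```text
t 6.97 tcp [639.1 -88.3  65.1] ang 100.7 gap 0.26 F [-0.2  0.2 -0.1] tilt [ 0. -0. -1.]
shift mm [1.3 0.1 0.9] roll 0.2
```

Call:
carry_out(rows=[{"fingers":0.48,"xyz":[0.006,0,0.001],"roll":0},{"fingers":0.48,"xyz":[0.012,0,0.001],"roll":0},{"fingers":0.48,"xyz":[0.02,0,0.001],"roll":0},{"fingers":0.48,"xyz":[0.029,0,0.001],"roll":0},{"fingers":0.48,"xyz":[0.038,0,0.001],"roll":0},{"fingers":0.48,"xyz":[0.047,0,0.001],"roll":0},{"fingers":0.48,"xyz":[0.056,0,0.001],"roll":0},{"fingers":0.48,"xyz":[0.065,0,0.001],"roll":0},{"fingers":0.48,"xyz":[0.074,0,0.001],"roll":0},{"fingers":0.48,"xyz":[0.082,0,0.001],"roll":0}])

```text
time_s: 7.8
eef_pos: [623.8, -6.8, 64.3]
tool_rot: [[-0.186, 0.982, -0.0], [0.982, 0.186, 0.0], [0.0, 0.0, -1.0]]
contact_force: [-0.3, -1.5, -0.7]
finger_gap: 0.261
grip_force: 0.4
```

Call:
carry_out(rows=[{"fingers":0.48,"xyz":[0.009,0,0],"roll":0},{"fingers":0.48,"xyz":[0.018,0,0],"roll":0},{"fingers":0.48,"xyz":[0.027,0,0],"roll":0},{"fingers":0.48,"xyz":[0.036,0,0],"roll":0},{"fingers":0.48,"xyz":[0.045,0,0],"roll":0},{"fingers":0.48,"xyz":[0.054,0,0],"roll":0},{"fingers":0.48,"xyz":[0.063,0,0],"roll":0},{"fingers":0.48,"xyz":[0.072,0,0],"roll":0},{"fingers":0.48,"xyz":[0.081,0,0],"roll":0},{"fingers":0.48,"xyz":[0.09,0,0],"roll":0}])

```text
time_s: 8.63
eef_pos: [607.1, 81.3, 64.3]
tool_rot: [[-0.186, 0.983, 0.0], [0.983, 0.186, 0.0], [0.0, 0.0, -1.0]]
contact_force: [0.2, 0.1, 0.0]
finger_gap: 0.258
grip_force: 0.4
```

```bash
python3 go.py 582 214 64.2 100.5; python3 - <<'E'
from h import *
p,d=cap('side')
cv2.imwrite('pics/s4.png',cv2.resize(p[120:320,180:430],None,fx=3,fy=3,interpolation=cv2.INTER_CUBIC))
E
```

```text
t 8.63 tcp [607.1  81.3  64.3] ang 100.7 gap 0.258 F [0.2 0.1 0. ] tilt [ 0.  0. -1.]
shift mm [1.351e+02 0.000e+00 1.000e-01] roll 0.2
```

View pics/s4.png

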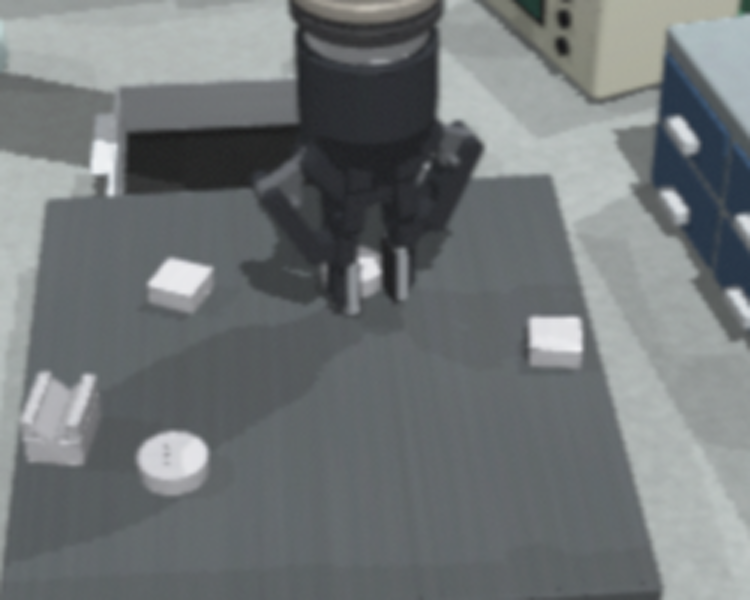

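Slice 2 is in the fork at crop (368,270), clear of the coupon at (180,285).

Call:
carry_out(rows=[{"fingers":0.48,"xyz":[0.008,0,0],"roll":0},{"fingers":0.48,"xyz":[0.017,0,0],"roll":0},{"fingers":0.48,"xyz":[0.026,0,0],"roll":0},{"fingers":0.48,"xyz":[0.035,0,0],"roll":0},{"fingers":0.48,"xyz":[0.044,0,0],"roll":0},{"fingers":0.48,"xyz":[0.053,0,0],"roll":0},{"fingers":0.48,"xyz":[0.062,0,0],"roll":0},{"fingers":0.48,"xyz":[0.07,0,0],"roll":0},{"fingers":0.48,"xyz":[0.078,0,0],"roll":0},{"fingers":0.48,"xyz":[0.086,0,0],"roll":0}])

```text
time_s: 9.52
eef_pos: [591.1, 165.7, 64.3]
tool_rot: [[-0.186, 0.983, -0.0], [0.983, 0.186, -0.0], [-0.0, -0.0, -1.0]]
contact_force: [0.3, -0.8, 0.7]
finger_gap: 0.263
grip_force: 0.3
```

Call:
carry_out(rows=[{"fingers":0.48,"xyz":[0.008,0,0],"roll":0},{"fingers":0.48,"xyz":[0.016,0,0],"roll":0},{"fingers":0.48,"xyz":[0.024,0,0],"roll":0},{"fingers":0.48,"xyz":[0.032,0,0],"roll":0},{"fingers":0.48,"xyz":[0.04,0,0],"roll":0},{"fingers":0.48,"xyz":[0.046,0,0],"roll":0},{"fingers":0.48,"xyz":[0.05,0,0],"roll":0},{"fingers":0.48,"xyz":[0.05,0,0],"roll":0},{"fingers":0.48,"xyz":[0.05,0,-0.03],"roll":0},{"fingers":0.48,"xyz":[0.045,0,-0.065],"roll":0}])

```text
time_s: 10.35
eef_pos: [580.6, 209.3, 127.4]
tool_rot: [[-0.187, 0.982, -0.006], [0.982, 0.187, -0.002], [-0.001, -0.006, -1.0]]
contact_force: [1.0, 0.0, 1.4]
finger_gap: 0.259
grip_force: 0.0
```

```bash
python3 go.py 453 -66 125 58.2;python3 - <<'E'
from h import *
p,d=cap('top');W=world('top',d)
m=(p.max(2)>70)&(W[...,2]>8)&(W[...,2]<34)&(W[...,0]>470)&(W[...,0]<710)&(W[...,1]>200)&(W[...,1]<370)
n,l,s,c=cv2.connectedComponentsWithStats(m.astype(np.uint8))
for i in range(1,n):
    if s[i,4]>60: print(s[i,4],W[l==i].mean(0).round(1))
E
```

```text
t 10.35 tcp [580.6 209.3 127.4] ang 100.8 gap 0.259 F [1.  0.  1.4] tilt [-0.001 -0.006 -1.   ]
shift mm [-246.5 -176.8    3.8] roll 42.6
90 [678.9 229.   21.3]
```

Call:
carry_out(rows=[{"fingers":0.48,"xyz":[-0.028,-0.02,0],"roll":5},{"fingers":0.48,"xyz":[-0.056,-0.04,0],"roll":10},{"fingers":0.48,"xyz":[-0.084,-0.06,0],"roll":15},{"fingers":0.48,"xyz":[-0.112,-0.08,0],"roll":20},{"fingers":0.48,"xyz":[-0.14,-0.1,0],"roll":25},{"fingers":0.48,"xyz":[-0.168,-0.12,0],"roll":30},{"fingers":0.48,"xyz":[-0.196,-0.14,0],"roll":35},{"fingers":0.48,"xyz":[-0.224,-0.16,0],"roll":40},{"fingers":0.48,"xyz":[-0.249,-0.178,0],"roll":42.6},{"fingers":0.48,"xyz":[-0.249,-0.178,0],"roll":42.6}])

```text
time_s: 11.23
eef_pos: [450.9, -74.6, 129.5]
tool_rot: [[0.538, 0.843, -0.001], [0.843, -0.538, -0.001], [-0.002, -0.0, -1.0]]
contact_force: [0.5, -0.5, -0.6]
finger_gap: 0.26
grip_force: 0.0
```

```bash
python3 go.py 451.2 -68.9 64.3 58.2;python3 - <<'E'
from h import *
from meas import blobs
p,d=cap('top');W=world('top',d)
for b in blobs(p,d):print(*b[:4])
m=(p.max(2)>70)&(W[...,2]>8)&(W[...,2]<34)&(W[...,0]>470)&(W[...,0]<710)&(W[...,1]>200)&(W[...,1]<370)
n,l,s,c=cv2.connectedComponentsWithStats(m.astype(np.uint8))
for i in range(1,n):
    if s[i,4]>60: print(s[i,4],W[l==i].mean(0).round(1))
cv2.imwrite('pics/t5c.png',cv2.resize(p[140:380,100:460],None,fx=2,fy=2,interpolation=cv2.INTER_CUBIC))
E
```

```text
t 11.23 tcp [450.9 -74.6 129.5] ang 57.5 gap 0.26 F [ 0.5 -0.5 -0.6] tilt [-0.002 -0.    -1.   ]
shift mm [ 5.1 -2.8 65.1] roll -0.7
[164.  67.] 342 74.0 [884.5 325. ]
[  3. 172.] 452 60.5 [704.3 593.8]
[ 89. 170.] 152 60.6 [700.4 445.7]
[342. 174.] 273 60.1 [695.   11.7]
[277. 288.] 310 60.0 [502.1 116. ]
[368. 306.] 331 58.2 [475.2 -30.3]
[ 42. 350.] 994 61.1 [399.9 490.4]
944 [618.6 329.1  21.3]
332 [642.5 244.6  15.8]
337 [583.9 254.6  15.8]
```

View pics/t5c.png

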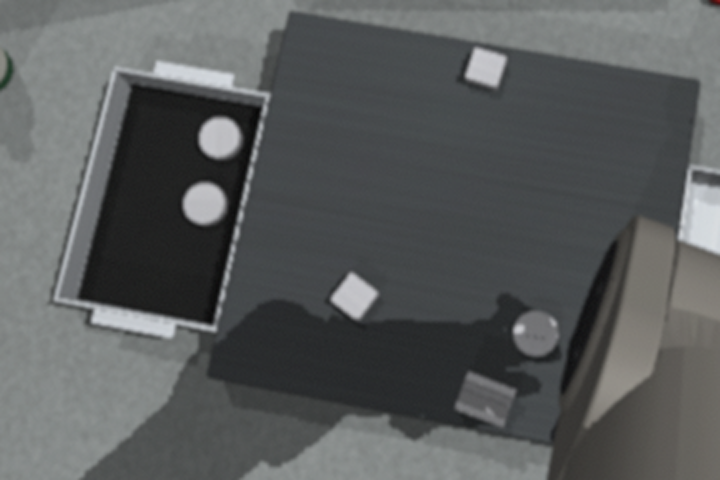

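Both slices lie flat in the tray at crop (220,138) and (205,204). The coupons and anvil are unmoved, and slice 3 is still at (536,334). Next is the descent behind slice 3.

Call:
carry_out(rows=[{"fingers":0.48,"xyz":[0.002,-0.003,0.02],"roll":-0.7},{"fingers":0.48,"xyz":[0.002,-0.003,0.04],"roll":-0.7},{"fingers":0.48,"xyz":[0.002,-0.003,0.05],"roll":-0.7},{"fingers":0.48,"xyz":[0.002,-0.003,0.056],"roll":-0.7},{"fingers":0.48,"xyz":[0.002,-0.003,0.06],"roll":-0.7},{"fingers":0.48,"xyz":[0.002,-0.003,0.062],"roll":-0.7},{"fingers":0.48,"xyz":[0.002,-0.003,0.063],"roll":-0.7},{"fingers":0.48,"xyz":[0.002,-0.003,0.063],"roll":-0.7}])

```text
time_s: 11.95
eef_pos: [453.2, -65.3, 66.6]
tool_rot: [[0.518, 0.855, 0.001], [0.855, -0.518, 0.0], [0.0, 0.001, -1.0]]
contact_force: [-0.3, 0.5, 0.7]
finger_gap: 0.259
grip_force: 0.0
```

```bash
python3 go.py 451.2 -68.9 64.3 58.2;python3 go.py 475 -30.5 64.3 58.2
```

```text
t 11.95 tcp [453.2 -65.3  66.6] ang 58.8 gap 0.259 F [-0.3  0.5  0.7] tilt [ 0.     0.001 -1.   ]
shift mm [-4.1  0.1  2.3] roll 0.6
t 11.95 tcp [453.2 -65.3  66.6] ang 58.8 gap 0.259 F [-0.3  0.5  0.7] tilt [ 0.     0.001 -1.   ]
shift mm [41.1  0.6  2.3] roll 0.6
```

Call:
carry_out(rows=[{"fingers":0.48,"xyz":[0.006,0,0.002],"roll":0.5},{"fingers":0.48,"xyz":[0.012,0,0.002],"roll":0.5},{"fingers":0.48,"xyz":[0.019,0,0.002],"roll":0.5},{"fingers":0.48,"xyz":[0.027,0.001,0.002],"roll":0.5},{"fingers":0.48,"xyz":[0.036,0.002,0.002],"roll":0.5},{"fingers":0.48,"xyz":[0.045,0.003,0.002],"roll":0.5},{"fingers":0.48,"xyz":[0.054,0.003,0.002],"roll":0.5},{"fingers":0.48,"xyz":[0.063,0.004,0.002],"roll":0.5},{"fingers":0.48,"xyz":[0.072,0.005,0.002],"roll":0.5},{"fingers":0.48,"xyz":[0.08,0.005,0.002],"roll":0.5}])

```text
time_s: 12.78
eef_pos: [499.3, 1.4, 64.3]
tool_rot: [[0.525, 0.851, 0.0], [0.851, -0.525, -0.0], [0.0, 0.0, -1.0]]
contact_force: [-0.5, -1.6, 0.8]
finger_gap: 0.26
grip_force: 0.5
```

```bash
python3 go.py 502.2 116 64.3 58.2;python3 - <<'E'
from h import *
p,d=cap('side')
cv2.imwrite('pics/s6.png',cv2.resize(p[120:320,180:430],None,fx=3,fy=3,interpolation=cv2.INTER_CUBIC))
E
```

```text
t 12.78 tcp [499.3   1.4  64.3] ang 58.3 gap 0.26 F [-0.5 -1.6  0.8] tilt [ 0.  0. -1.]
shift mm [ 99.1 -57.7   0. ] roll 0.1
```

View pics/s6.png

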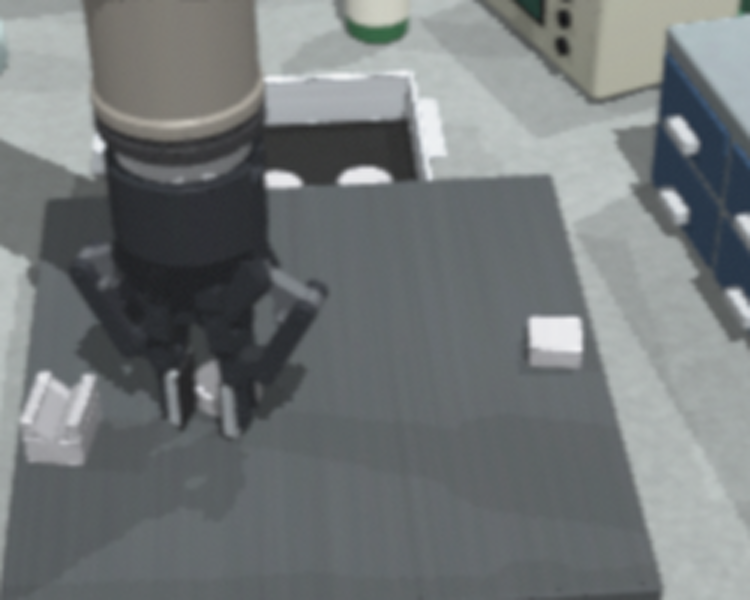

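Slice 3 is nested in the fork at crop (207,385), with the anvil at (62,425) untouched. I'll go straight past coupon_a, then bend gently toward the free gap in the tray.

Call:
carry_out(rows=[{"fingers":0.48,"xyz":[0.008,0,0],"roll":0},{"fingers":0.48,"xyz":[0.017,0,0],"roll":0},{"fingers":0.48,"xyz":[0.026,0,0],"roll":0},{"fingers":0.48,"xyz":[0.036,0,0],"roll":0},{"fingers":0.48,"xyz":[0.046,0,0],"roll":0},{"fingers":0.48,"xyz":[0.056,0,0],"roll":0},{"fingers":0.48,"xyz":[0.066,0,0],"roll":0},{"fingers":0.48,"xyz":[0.076,0,0],"roll":0},{"fingers":0.48,"xyz":[0.086,0,0],"roll":0},{"fingers":0.48,"xyz":[0.095,0,0],"roll":0}])

```text
time_s: 13.67
eef_pos: [549.0, 82.4, 64.3]
tool_rot: [[0.525, 0.851, 0.0], [0.851, -0.525, 0.0], [0.0, -0.0, -1.0]]
contact_force: [-1.0, -0.6, 0.7]
finger_gap: 0.261
grip_force: 0.3
```

Call:
carry_out(rows=[{"fingers":0.48,"xyz":[0.008,0,0],"roll":0},{"fingers":0.48,"xyz":[0.016,0,0],"roll":0},{"fingers":0.48,"xyz":[0.024,0,0],"roll":-2},{"fingers":0.48,"xyz":[0.032,0,0],"roll":-4},{"fingers":0.48,"xyz":[0.04,-0.001,0],"roll":-6},{"fingers":0.48,"xyz":[0.048,-0.002,0],"roll":-8},{"fingers":0.48,"xyz":[0.056,-0.003,0],"roll":-10},{"fingers":0.48,"xyz":[0.063,-0.005,0],"roll":-12},{"fingers":0.48,"xyz":[0.07,-0.007,0],"roll":-14},{"fingers":0.48,"xyz":[0.076,-0.009,0],"roll":-15}])

```text
time_s: 14.5
eef_pos: [580.9, 151.6, 64.3]
tool_rot: [[0.284, 0.959, 0.0], [0.959, -0.284, 0.0], [0.0, 0.0, -1.0]]
contact_force: [-0.5, -1.2, 0.1]
finger_gap: 0.258
grip_force: 0.3
```

```bash
python3 go.py 603 209 64.3 73; python3 - <<'E'
from h import *
from meas import blobs
for n in('top','side'):
    p,d=cap(n)
    for b in blobs(p,d,n):
        if b[3][0]<720 and b[3][1]<400: print(n,*b[:4])
E
```

```text
t 14.5 tcp [580.9 151.6  64.3] ang 73.5 gap 0.258 F [-0.5 -1.2  0.1] tilt [ 0.  0. -1.]
shift mm [61.4  4.9  0.1] roll 0.5
top [343. 173.] 274 59.9 [695.2  11.4]
top [277. 288.] 295 60.1 [502.2 115.8]
top [342. 340.] 490 72.8 [422.8   9.2]
side [281. 189.] 208 57.9 [587.3 165.2]
side [240. 214.] 264 59.1 [502.9 114.4]
side [365. 233.] 260 59.3 [695.5  10.3]
side [200. 259.] 612 69.1 [422.7   7.3]
```

Call:
carry_out(rows=[{"fingers":0.48,"xyz":[0.007,0.001,0],"roll":0},{"fingers":0.48,"xyz":[0.014,0.002,0],"roll":0},{"fingers":0.48,"xyz":[0.021,0.003,0],"roll":0},{"fingers":0.48,"xyz":[0.028,0.004,0],"roll":0},{"fingers":0.48,"xyz":[0.035,0.005,0],"roll":0},{"fingers":0.48,"xyz":[0.042,0.005,0],"roll":0},{"fingers":0.48,"xyz":[0.049,0.005,0],"roll":0},{"fingers":0.48,"xyz":[0.056,0.005,0],"roll":0},{"fingers":0.48,"xyz":[0.062,0.005,0],"roll":0},{"fingers":0.48,"xyz":[0.065,0.005,0],"roll":0}])

```text
time_s: 15.43
eef_pos: [604.2, 213.1, 64.2]
tool_rot: [[0.286, 0.958, 0.0], [0.958, -0.286, 0.001], [0.001, -0.0, -1.0]]
contact_force: [0.0, 0.3, 0.5]
finger_gap: 0.262
grip_force: 0.0
```

Call:
carry_out(rows=[{"fingers":0.48,"xyz":[0.002,0,0],"roll":0},{"fingers":0.48,"xyz":[0.002,0,0],"roll":0},{"fingers":0.48,"xyz":[0.0,0,-0.03],"roll":0},{"fingers":0.48,"xyz":[0,0,-0.065],"roll":0},{"fingers":0.48,"xyz":[-0.035,0,-0.08],"roll":0},{"fingers":0.48,"xyz":[-0.07,0,-0.08],"roll":0},{"fingers":0.48,"xyz":[-0.105,0,-0.08],"roll":0},{"fingers":0.48,"xyz":[-0.14,0,-0.08],"roll":0},{"fingers":0.48,"xyz":[-0.175,0,-0.08],"roll":0},{"fingers":0.48,"xyz":[-0.21,0,-0.08],"roll":0}])

```text
time_s: 16.27
eef_pos: [542.8, 8.5, 144.5]
tool_rot: [[0.288, 0.958, 0.0], [0.958, -0.288, 0.0], [0.0, 0.0, -1.0]]
contact_force: [0.7, 0.3, -1.1]
finger_gap: 0.262
grip_force: 0.0
```

Call:
carry_out(rows=[{"fingers":0.48,"xyz":[-0.02,-0.02,0],"roll":0},{"fingers":0.48,"xyz":[-0.04,-0.04,0],"roll":0},{"fingers":0.48,"xyz":[-0.06,-0.05,0],"roll":0},{"fingers":0.48,"xyz":[-0.07,-0.05,0],"roll":0},{"fingers":0.48,"xyz":[-0.07,-0.05,0],"roll":0}])

```text
time_s: 16.68
eef_pos: [474.8, -44.7, 144.6]
tool_rot: [[0.291, 0.957, 0.0], [0.957, -0.291, 0.0], [0.0, 0.0, -1.0]]
contact_force: [0.2, 0.5, 0.5]
finger_gap: 0.258
grip_force: 0.0
```

```bash
python3 go.py; python3 - <<'E'
from h import *
from meas import blobs
p,d=cap('top');W=world('top',d)
for b in blobs(p,d):
    if b[3][0]<720 and b[3][1]<400: print(*b[:4])
m=(p.max(2)>70)&(W[...,2]>8)&(W[...,2]<40)&(W[...,0]>470)&(W[...,0]<710)&(W[...,1]>200)&(W[...,1]<370)
n,l,s,c=cv2.connectedComponentsWithStats(m.astype(np.uint8))
for i in range(1,n):
    if s[i,4]>60: print(s[i,4],W[l==i].mean(0).round(1))
cv2.imwrite('pics/t7c.png',cv2.resize(p[140:380,100:460],None,fx=2,fy=2,interpolation=cv2.INTER_CUBIC))
p,d=cap('side')
for b in blobs(p,d,'side'):
    if b[3][0]<720 and b[3][1]<400: print('side',*b[:4])
E
```

```text
t 16.68 tcp [474.8 -44.7 144.6] ang 73.1 gap 0.258 F [0.2 0.5 0.5] tilt [ 0.  0. -1.]
[343. 174.] 278 60.1 [695.1  11.6]
[277. 287.] 257 60.0 [503.4 115.9]
[338. 339.] 248 73.2 [423.2  16.4]
1432 [627.  321.6  26.9]
934 [611.2 243.6  19.7]
229 [479.8 301.8  38.2]
side [365. 233.] 264 59.2 [695.4  10.1]
side [200. 260.] 614 69.4 [422.6   7.4]
```

View pics/t7c.png

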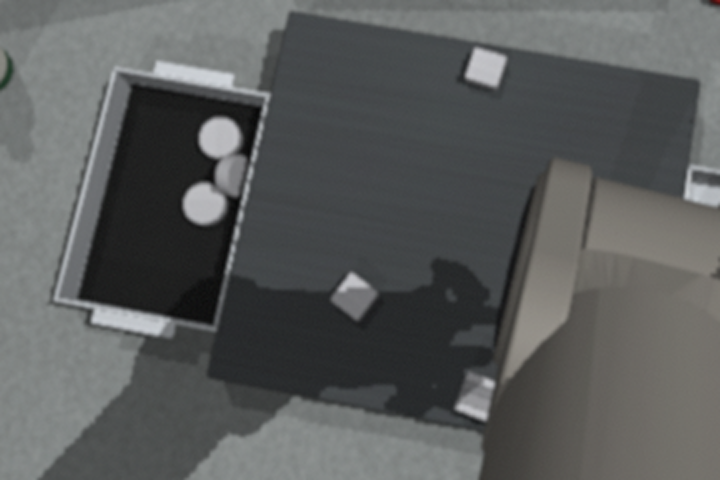

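Slice 3 is at crop (232,175), between the other two and tilted against the plate-side wall. The coupons and anvil are unmoved. I'll check its height against the rim (40 mm) before handing in.

```bash
python3 - <<'E'
from h import *
p,d=cap('top');W=world('top',d)
for v in(224,228,232): print([(u,W[v,u].round(0).tolist()) for u in range(206,226,3)])
E
```

```text
[(206, [618.0, 252.0, 5.0]), (209, [611.0, 237.0, 40.0]), (212, [610.0, 232.0, 43.0]), (215, [612.0, 228.0, 36.0]), (218, [613.0, 224.0, 32.0]), (221, [615.0, 222.0, 21.0]), (224, [616.0, 218.0, 14.0])]
[(206, [611.0, 253.0, 3.0]), (209, [604.0, 237.0, 38.0]), (212, [604.0, 232.0, 38.0]), (215, [605.0, 228.0, 34.0]), (218, [606.0, 224.0, 30.0]), (221, [608.0, 221.0, 21.0]), (224, [604.0, 211.0, 41.0])]
[(206, [603.0, 251.0, 7.0]), (209, [598.0, 238.0, 35.0]), (212, [598.0, 232.0, 38.0]), (215, [598.0, 228.0, 34.0]), (218, [600.0, 225.0, 24.0]), (221, [602.0, 222.0, 16.0]), (224, [597.0, 211.0, 39.0])]
```

Call:
carry_out(rows=[{"fingers":0.48,"xyz":[0,0,0],"roll":0},{"fingers":0.48,"xyz":[0,0,0],"roll":0},{"fingers":0.48,"xyz":[0,0,0],"roll":0},{"fingers":0.48,"xyz":[0,0,0],"roll":0},{"fingers":0.48,"xyz":[0,0,0],"roll":0},{"fingers":0.48,"xyz":[0,0,0],"roll":0},{"fingers":0.48,"xyz":[0,0,0],"roll":0},{"fingers":0.48,"xyz":[0,0,0],"roll":0},{"fingers":0.48,"xyz":[0,0,0],"roll":0},{"fingers":0.48,"xyz":[0,0,0],"roll":0}])

```text
time_s: 17.67
eef_pos: [475.8, -42.3, 144.3]
tool_rot: [[0.287, 0.958, 0.0], [0.958, -0.287, 0.0], [0.0, 0.0, -1.0]]
contact_force: [-0.2, 0.0, 0.3]
finger_gap: 0.257
grip_force: 0.0
```

```bash
python3 - <<'E'
from h import *
D=[]
for _ in range(6):
    p,d=cap('top'); D.append(world('top',d))
W=np.median(D,0)
for v in(222,224,226,228,230,232): print(v,[(u,W[v,u].round(0).tolist()[1:]) for u in range(206,226,3)])
print(np.linalg.norm(W[226:230,209:221].reshape(-1,3)[:0].sum()) if 0 else '')
q=W[218:238,208:222].reshape(-1,3);q=q[(q[:,2]>24)&(q[:,2]<46)&(q[:,1]>213)]
c=q.mean(0);n=np.linalg.svd(q-c)[2][2];print('face centre',c.round(1),'normal',n.round(2),'zmax',np.percentile(q[:,2],97).round(1),'top spread',q[:,0].min(),q[:,0].max())
E
```

```text
222 [(206, [253.0, 5.0]), (209, [238.0, 37.0]), (212, [233.0, 39.0]), (215, [227.0, 40.0]), (218, [224.0, 32.0]), (221, [221.0, 23.0]), (224, [218.0, 14.0])]
224 [(206, [252.0, 5.0]), (209, [237.0, 40.0]), (212, [232.0, 41.0]), (215, [228.0, 37.0]), (218, [224.0, 31.0]), (221, [221.0, 22.0]), (224, [218.0, 14.0])]
226 [(206, [252.0, 6.0]), (209, [237.0, 39.0]), (212, [232.0, 41.0]), (215, [228.0, 36.0]), (218, [225.0, 29.0]), (221, [222.0, 21.0]), (224, [211.0, 42.0])]
228 [(206, [252.0, 4.0]), (209, [238.0, 38.0]), (212, [232.0, 40.0]), (215, [228.0, 34.0]), (218, [225.0, 27.0]), (221, [222.0, 20.0]), (224, [211.0, 41.0])]
230 [(206, [251.0, 6.0]), (209, [238.0, 36.0]), (212, [232.0, 38.0]), (215, [228.0, 35.0]), (218, [225.0, 27.0]), (221, [222.0, 18.0]), (224, [211.0, 42.0])]
232 [(206, [252.0, 4.0]), (209, [238.0, 36.0]), (212, [232.0, 36.0]), (215, [228.0, 33.0]), (218, [225.0, 25.0]), (221, [222.0, 18.0]), (224, [211.0, 40.0])]

face centre [607.1 230.2  34.1] normal [-0.19 -0.69  0.7 ] zmax 40.8 top spread 590.618726970602 624.0125903380482
```

```bash
python3 -c "
from rig import manip
print(manip.sign_off())"
```

```text
the job is handed in; nothing more can be done
None
```

I swept all three round slices into the empty collecting tray, two lying flat and the third resting tilted between them with its top edge about level with the rim; the coupons and V-anvil were not touched, and I handed the job in about 18 s in.

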